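# Gift kits at the thrift-shop pricing bench

## Robot

A 6-joint arm with a two-finger parallel gripper is mounted at the origin on the work surface. World frame = base frame: x ahead of the robot, y to its left, z up, the work surface at z = 0. Lengths are in m, angles in degrees, forces in N, time in s.
With the tool pointing down it reaches from about 0.4 to 0.825 m from the base axis. Payload 7 kg.
Tool frame: the origin (TCP) lies midway between the tips of the shut fingers; the grasp point (between the pads) lies 19 mm behind it; z points along the fingers, y is the line along which they close (so a half turn about z gives the same grasp; the last joint's range is limited). The gripper opens to 88 mm and grips with 3 to 60 N. Pads are 19 mm wide; open, the fingers measure 130 mm over their backs; the gripper's body (78 mm by 193 mm) begins 47 mm behind the grasp point.
Start: joints at [-46.977, 20.546, 0.682, 0, -70.136, -16.507], TCP at [0.301, -0.604, 0.227] pointing down, gripper open.
Joint ranges: [-176.03, 176.03], [-82.01, 121.73], [-58.28, 71.71], [-173.87, 95.51], [-174.79, -0.11], [-173.66, 173.66]. Speed limits (degrees/s): [136.94, 136.94, 172.46, 180, 180, 180].

## Interface

Orientations are given as a 3x3 rotation matrix whose columns are the frame's x, y, z axes.
In Python, from rig import robot gives the robot as it stands. Calls block until the motion is done:
- robot.goto(position, orientation): joint-space move of the TCP to a pose.
- robot.servo_line(position, ori=None, speed=0.15): straight line of the TCP; ori=None keeps the orientation; speed is the mean speed in m/s.
- robot.movej(angles): joint-space move.
- robot.move_gripper(opening): opening from 0.0 (shut) to 1.0 (fully open); the grip force is fixed at half the most; returns when the fingers have stopped.
- robot.dwell(seconds).
- robot.ik(position, orientation): joint angles nearest the present ones, or None.
- robot.grab_frame(name): name is "side" or "top" or "wrist"; returns (picture, depth): 400x640x3 uint8, red, green, blue; 400x640 float32, m along the optical axis (not along the pixel's ray), 0 where there is no reading.
- robot.camera_info(name): a dict with "vfov" (degrees; the focal length in pixels is half the picture's height over the tangent of half this angle, whatever the lens; pixels are square), "cx", "cy" (the principal point, pixels), "view" (4x4, takes a point from world to camera coordinates); the wrist camera has in their place "T_tool_cam" (4x4, takes a point from camera to tool coordinates, whose origin is the TCP and whose axes are the flange's). Camera axes: x right, y down, z forward; pixel columns grow to the right and rows downward; lengths in m; the calibration is good to about 2 mm. A picture is of the moment at which its call begins: read the wrist's pose just before it. camera_info takes no time and is no camera call.
A pose or a line that the arm cannot do raises robot.Unreachable and nothing moves.
- robot.job_done(): hands the job in; it is judged then, once.
Readings, each from a call of its own:
- robot.read_t(): time.
- robot.read_qpos(): joint angles.
- robot.read_qvel(): joint speeds.
- robot.read_effort(): joint torques, N m.
- robot.read_position(): TCP position.
- robot.read_tcp_rot(): TCP orientation.
- robot.read_force(): force on the tool from outside, world axes, zero at the start.
- robot.read_ft_torque(): the same for the moment, N m.
- robot.read_grip_width(): opening from 0.0 (shut) to 1.0 (fully open).
- robot.read_finger_force(): force on a finger pad.
Only numpy, scipy, OpenCV 4.12 (cv2) and the standard library are available. Lean on these libraries where they do the work, as an engineer would, in place of code of your own. Each camera call takes 0.05 s, during which the arm holds its last target. There are 200 camera calls.

## Task

Make up the two gift kits from the stock on the bench. White tray, compartment by compartment starting at its orange tab: the wooden pepper mill, the steel-capped salt shaker, the blue egg cup; blue tray, starting at its orange tab: the brass candlestick, then the amber candle glass. Stand each one upright on the floor of its own compartment, setting it down rather than dropping it, and leave the black mill, the red-capped shaker and the clay pot where they stand.

Things in the scene. Friction and masses are not known exactly. Their poses are not given: they have to be found in the camera images.
- wood_mill: Pepper mill of medium brown wood, standing, turned shape: body diameter 46 mm at the foot, waist 34 mm (45 to 55 mm up), head 42 mm diameter from 66 to 92 mm up, small steel knob (12 mm diameter) on top; 106 mm high. About 0.14 kg. Origin at the centre of its underside, z up.
- steel_shaker: Glass cylinder, 42 mm diameter, filled with white salt, shiny steel cap of the same diameter from 58 to 74 mm up, domed above; 84 mm high. Standing, about 0.12 kg. Origin at the centre of its underside, z up.
- egg_cup: Blue ceramic egg cup, standing: foot 44 mm diameter, 20 mm stem (12 to 22 mm up), open cup on top from 30 to 65 mm up, 44 mm outside diameter at its bottom widening to 48 mm at the rim; 65 mm high, about 0.07 kg. Origin at the centre of its underside, z up.
- candlestick: Brass candlestick, standing: foot 52 mm diameter, stem 16 mm diameter (20 to 64 mm up), drip pan 36 mm diameter at 66 to 70 mm up, straight candle holder 28 mm diameter from 72 mm to its top at 105 mm; about 0.24 kg. Origin at the centre of its underside, z up.
- candle_glass: Candle glass of amber glass with a short white candle in it, standing: outside diameter 50 mm at the foot, 54 mm at the rim, 62 mm high, about 0.15 kg. Origin at the centre of its underside, z up.
- white_tray: White kit tray, loose, 0.7 kg, 236 x 85 mm, 30 mm high, walls and floor 5 mm thick; three open compartments in a row along its x axis, each 72 (x) by 75 mm (y) inside, centres at x = +77 (by the tab), 0, -77 mm, y = 0. Orange tab, 24 x 56 mm, out of its +x end at rim height. Origin: centre of the box's underside (tab not counted), x towards the tab, z up; compartment floor at z = 5 mm.
- blue_tray: Blue kit tray, loose, 0.7 kg, 159 x 85 mm, 30 mm high, walls and floor 5 mm thick; two open compartments in a row along its x axis, each 72 (x) by 75 mm (y) inside, centres at x = +38.5 (by the tab), -38.5 mm, y = 0. Orange tab, 24 x 56 mm, out of its +x end at rim height. Origin: centre of the box's underside (tab not counted), x towards the tab, z up; compartment floor at z = 5 mm.
- black_mill: Black pepper mill, same shape as the wooden one, not part of any kit, stays where it is: body diameter 46 mm at the foot, waist 34 mm (45 to 55 mm up), head 42 mm diameter from 66 to 92 mm up, small steel knob (12 mm diameter) on top; 106 mm high. Origin at the centre of its underside, z up.
- red_shaker: Shaker with a red cap, not part of any kit, stays where it is. Glass cylinder, 42 mm diameter, filled with white salt, red plastic cap of the same diameter from 58 to 74 mm up, domed above; 84 mm high. Origin at the centre of its underside, z up.
- clay_pot: Small terracotta flower pot, not part of any kit, stays where it is: 60 mm diameter at the rim, 42 mm at the foot, 58 mm high. Origin at the centre of its underside, z up.
Not all that is in view belongs to the job. What is shaped like the candle_glass but purple is not meant. Several things look just like the blue_tray: the one meant starts farthest to the robot's right.

How it is judged:
By the outcome, as a careful person would: the job done as asked, in the order asked, and still so for the second after the job is handed in, with the robot touching nothing.
It also fails if it takes over 118 s, if anything falls off the work surface, if the arm or the gripper's body presses on something with over 40 N, if the wrist force passes 120 N, or if a joint passes its speed limit or range.

## Working session

There is one attempt and no reset: what is moved stays moved. The work goes in short steps, each a Python script; the robot and the scene stay as the last script left them, time stands still between calls to the robot, and variables do not carry over. Pictures are saved under pics/ and viewed, at most 14 in all, crops included, and the job is handed in when it is done.

```bash
ls; mkdir -p pics; python3 - <<'E'
from rig import robot
import numpy as np,cv2
for n in("top","side"):
    p,d=robot.grab_frame(n); np.savez(f"pics/{n}0.npz",p=p,d=d); cv2.imwrite(f"pics/{n}0.png",p[:,:,::-1])
    print(n,robot.camera_info(n))
print(robot.camera_info("wrist"),robot.read_t(),robot.read_tcp_rot())
E
```

```text
pics
top {'vfov': 43.521007756019586, 'cx': 316.70167754670007, 'cy': 201.15263864321483, 'view': array([[ 0.00298765, -0.99995965, -0.00847208,  0.00875017],
       [-0.98616451, -0.00154203, -0.16576244,  0.49807372],
       [ 0.16574269,  0.00885011, -0.98612932,  0.94475209],
       [ 0.        ,  0.        ,  0.        ,  1.        ]])}
side {'vfov': 43.51911965861943, 'cx': 322.72962767192064, 'cy': 199.2284843461047, 'view': array([[ 0.77014868, -0.63785113, -0.00411565, -0.37087535],
       [-0.35580868, -0.4242344 , -0.83272166,  0.19617269],
       [ 0.52940645,  0.64278387, -0.55367653,  0.88842747],
       [ 0.        ,  0.        ,  0.        ,  1.        ]])}
{'vfov': 62.42421552123052, 'cx': 321.3973812552868, 'cy': 197.99381922293574, 'T_tool_cam': array([[-8.93113747e-04, -9.64459515e-01, -2.64229154e-01,
         7.14814689e-02],
       [ 9.99999489e-01, -7.36472396e-04, -6.91882321e-04,
         5.47646227e-04],
       [ 4.72695010e-04, -2.64229637e-01,  9.64459681e-01,
        -1.58633142e-01],
       [ 0.00000000e+00,  0.00000000e+00,  0.00000000e+00,
         1.00000000e+00]])} 0.1 [[-8.94848625e-01 -4.46368974e-01 -8.22966557e-04]
 [-4.46369703e-01  8.94847709e-01  1.29055672e-03]
 [ 1.60365260e-04  1.52220024e-03 -9.99998829e-01]]
```

View pics/top0.png

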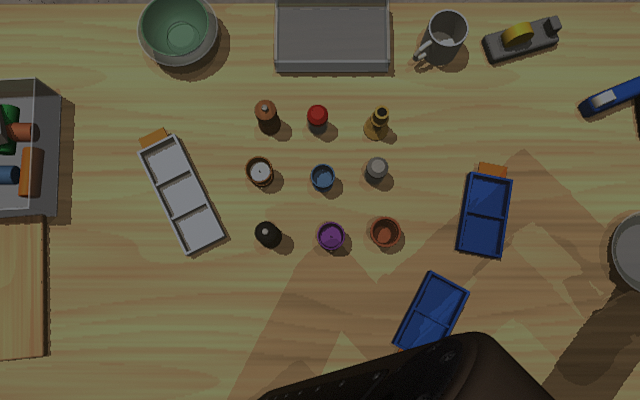

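View pics/side0.png

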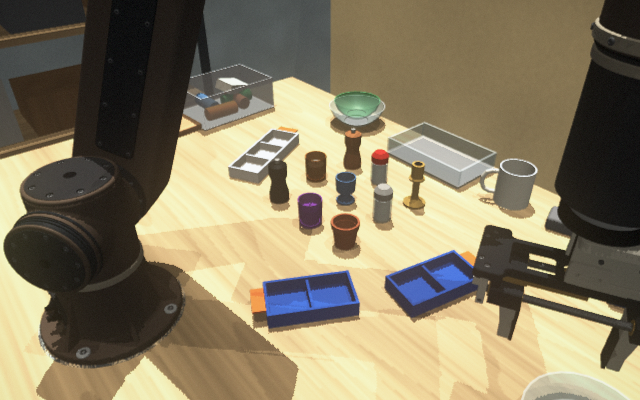

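The top view shows wood mill (265,115), red shaker (317,117), candlestick (378,122), amber glass (260,172), egg cup (322,177), steel shaker (376,168), black mill (268,235), purple glass (330,237), pot (385,233). The white tray is at (183,193) with its tab at upper left. The blue tray candidates are (485,213) and (430,310), but the arm hides part of the bench at lower right. I'll move the arm off and check there for more trays.

```bash
cat >h.py <<'E'
from rig import robot
import numpy as np,cv2
def down(a):  # tool pointing down, finger line (y) at angle a deg in world
    a=np.radians(a); y=np.array([np.cos(a),np.sin(a),0]); z=np.array([0,0,-1.]); return np.stack([np.cross(y,z),y,z],1)
def grab(n):
    """picture, depth, focal, cx, cy, cam->world"""
    i=robot.camera_info(n)
    if n=="wrist":
        T=np.eye(4); T[:3,:3]=robot.read_tcp_rot(); T[:3,3]=robot.read_position(); T=T@i["T_tool_cam"]
    else: T=np.linalg.inv(i["view"])
    p,d=robot.grab_frame(n)
    return p,d,200/np.tan(np.radians(i["vfov"]/2)),i["cx"],i["cy"],T
def world(d,f,cx,cy,T):
    v,u=np.mgrid[:400,:640]
    P=np.stack([(u-cx)/f*d,(v-cy)/f*d,d],-1)@T[:3,:3].T+T[:3,3]
    P[d==0]=np.nan
    return P
def onplane(u,v,z,f,cx,cy,T):
    r=T[:3,:3]@np.array([(u-cx)/f,(v-cy)/f,1]); return T[:3,3]+r*(z-T[2,3])/r[2]
def save(name,p): cv2.imwrite(f"pics/{name}.png",p[:,:,::-1])
E
python3 - <<'E'
from h import *
z=down(90)
for a in (90,-90):
    print(a,robot.ik([.47,.06,.40],down(a)),robot.ik([.47,.0,.35],down(a)))
print(robot.read_tcp_rot()[:,0])
# coarse positions from the first top frame
i=robot.camera_info("top");q=np.load("pics/top0.npz");T=np.linalg.inv(i["view"])
f=200/np.tan(np.radians(i["vfov"]/2));P=world(q["d"],f,i["cx"],i["cy"],T)
m=((P[...,2]>.015)).astype(np.uint8)
n,l,s,c=cv2.connectedComponentsWithStats(m)
for k in range(1,n):
    if s[k,4]>100:
        w=P[l==k]; print(c[k].round(),s[k,4],np.nanmin(w,0).round(3),np.nanmax(w,0).round(3))
E
```

```text
90 [  31.15359538   -2.84284636   -5.51563643    0.          -87.32720993
 -121.15359538] [  24.08460081   -2.75767916  -11.64999595    0.          -81.10768321
 -114.08460081]
-90 [ 31.15359538  -2.84284636  -5.51563643   0.         -87.32720993
  58.84640462] [ 24.08460081  -2.75767916 -11.64999595   0.         -81.10768321
  65.91539919]
[-8.94848625e-01 -4.46369703e-01  1.60365260e-04]
[176.  30.] 4380 [0.773 0.216 0.015] [0.925 0.384 0.076]
[332.  37.] 2664 [ 0.781 -0.14   0.015] [0.931 0.1   0.056]
[442.  37.] 1737 [ 0.793 -0.288  0.015] [ 0.879 -0.186  0.096]
[522.  39.] 2188 [ 0.799 -0.497  0.015] [ 0.897 -0.34   0.085]
[ 25. 215.] 12219 [0.191 0.536 0.015] [0.733 0.676 0.104]
[612.  98.] 1200 [ 0.667 -0.656  0.015] [ 0.757 -0.534  0.076]
[267. 117.] 645 [0.645 0.088 0.016] [0.688 0.132 0.109]
[317. 119.] 516 [ 0.643 -0.011  0.016] [0.685 0.03  0.089]
[379. 119.] 385 [ 0.641 -0.13   0.015] [ 0.671 -0.095  0.11 ]
[174. 184.] 1799 [0.393 0.194 0.015] [0.653 0.376 0.036]
[259. 171.] 671 [0.531 0.098 0.015] [0.585 0.15  0.065]
[376. 170.] 489 [ 0.538 -0.125  0.016] [ 0.579 -0.085  0.088]
[487. 205.] 1513 [ 0.389 -0.381  0.015] [ 0.581 -0.266  0.037]
[322. 176.] 500 [ 0.521 -0.024  0.028] [0.568 0.021 0.07 ]
[624. 247.] 510 [ 0.326 -0.633  0.015] [ 0.481 -0.56   0.04 ]
[386. 231.] 480 [ 0.407 -0.15   0.015] [ 0.465 -0.092  0.063]
[267. 234.] 524 [0.409 0.082 0.016] [0.453 0.125 0.109]
[330. 236.] 601 [ 0.402 -0.043  0.015] [0.455 0.009 0.067]
[426. 371.] 12243 [ 0.158 -0.284  0.015] [0.363 0.1   0.814]
```

```bash
python3 - <<'E'
from h import *
for k,(pos,a) in enumerate([([.45,-.25,.33],90),([.47,0,.38],90),([.50,.22,.33],90)]):
    robot.goto(pos,down(a)); robot.dwell(.15)
    g=grab("wrist"); np.savez(f"pics/w{k}.npz",*g); save(f"w{k}",g[0]); 
    if k!=1: 
        g=grab("top"); np.savez(f"pics/t{k}.npz",*g); save(f"t{k}",g[0])
print(robot.read_t())
a=cv2.imread("pics/w0.png");b=cv2.imread("pics/t2.png")
cv2.imwrite("pics/m1.png",cv2.resize(np.vstack([a,b]),None,fx=.75,fy=.75))
E
```

```text
4.1833
```

View pics/m1.png

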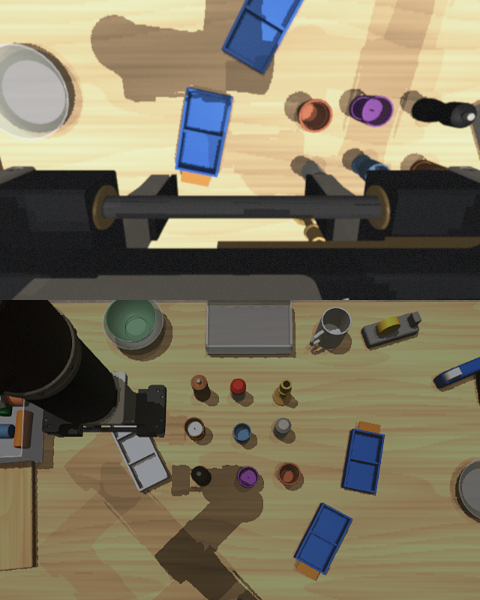

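View pics/w1.png

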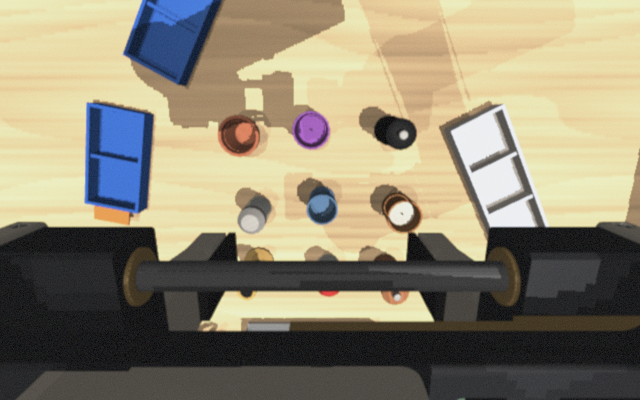

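In the wrist montage there are two blue trays and no third: at top-picture (485,213) and (430,310). The first one, with its tab facing away from the robot, is farthest to the robot's right (y ≈ -0.32), so it is the one meant. The amber glass with the white candle shows at (402,212) in w1, and the purple one at (311,130) is not meant. Next I'll measure everything and make the confirming crop.

```bash
cat >>h.py <<'E'
OBJ=dict(wood=(.666,.110,.064,.094,21),shaker=(.558,-.105,.055,.078,21),egg=(.545,-.001,.05,.07,24),
 stick=(.656,-.112,.075,.11,14),glass=(.558,.124,.045,.07,27),red=(.664,.01,.055,.078,21),black=(.43,.104,.064,.094,21),
 purple=(.43,-.017,.045,.07,27),pot=(.436,-.121,.045,.065,30))
def measure(g,name,c=None):
    """enclosing circle of the depth points of an object's upper band: x,y,radius mm,top z,count"""
    P=world(*g[1:]); x,y,lo,hi,r=OBJ[name]
    if c is not None: x,y=c
    m=(np.hypot(P[...,0]-x,P[...,1]-y)<.05)&(P[...,2]>lo)&(P[...,2]<hi+.004)
    m=cv2.morphologyEx(m.astype(np.uint8),cv2.MORPH_OPEN,np.ones((2,2),np.uint8))>0
    if m.sum()<20: return None
    w=P[m]; (a,b),R=cv2.minEnclosingCircle(w[:,:2].astype(np.float32)*1000)
    zz=P[(np.hypot(P[...,0]-x,P[...,1]-y)<.04)][:,2]
    return np.round([a,b,R,np.nanpercentile(zz,99.5)*1000,len(w)],1)
def tray(g,c,r=.16,lo=.022,hi=.042):
    P=world(*g[1:]); m=(np.hypot(P[...,0]-c[0],P[...,1]-c[1])<r)&(P[...,2]>lo)&(P[...,2]<hi)
    hsv=cv2.cvtColor(g[0],cv2.COLOR_RGB2HSV); tab=(hsv[...,0]>5)&(hsv[...,0]<20)&(hsv[...,1]>170)&m
    k=np.ones((2,2),np.uint8); body=cv2.morphologyEx((m&~tab).astype(np.uint8),cv2.MORPH_OPEN,k)
    n,l,s,_=cv2.connectedComponentsWithStats(body,connectivity=8); body=l==1+np.argmax(s[1:,4])
    R=cv2.minAreaRect(P[body][:,:2].astype(np.float32)*1000)
    return R,np.nanmedian(P[tab],0).round(3) if tab.any() else None,np.nanmedian(P[body][:,2]).round(4)
E
python3 - <<'E'
from h import *
L=lambda k:[v for v in np.load(f"pics/{k}.npz").values()]
F={k:L(k) for k in("t0","t2","w0","w1","w2")}
i=robot.camera_info("top");q=np.load("pics/top0.npz");F["top0"]=[q["p"],q["d"],*F["t0"][2:]]
for n in OBJ:
    for k in("top0","t2","w1","w2"): print(n,k,measure(F[k],n))
for k in("top0","w1","w0","t0"): print("white",k,tray(F[k],(.523,.285)))
for k in("top0","t2","w0","w1"): print("blue",k,tray(F[k],(.485,-.323),.12))
p=F["t2"][0][:,:,::-1]; c=[p[95:255,240:400],p[150:270,445:525]]
cv2.imwrite("pics/crop.png",np.hstack([cv2.resize(x,(int(x.shape[1]*480/x.shape[0]),480),interpolation=cv2.INTER_CUBIC) for x in c]))
E
```

```text
wood top0 [678.1 108.1  32.  107.7 372. ]
wood t2 [677.4 104.9  32.7 108.  376. ]
wood w1 [705.7 122.3  49.  107.9 224. ]
wood w2 [708.6 102.7  48.2 107.5 252. ]
shaker top0 [ 564.6 -113.4   30.1   88.   197. ]
shaker t2 [ 564.1 -113.8   30.3   88.1  191. ]
shaker w1 [ 574.1 -113.6   38.2   86.1  350. ]
shaker w2 [533.   -2.8 171.   85.5 652. ]
egg top0 [547.3  -5.7  28.6  68.5 182. ]
egg t2 [548.6  -4.2  28.7  68.4 174. ]
egg w1 [557.2   1.6  36.   67.  329. ]
egg w2 [557.8 -16.   44.2  66.5 608. ]
stick top0 [ 674.5 -121.6   33.2  108.7  234. ]
stick t2 [ 674.8 -123.    33.6  108.5  236. ]
stick w1 [ 697.9 -125.3   46.   107.5  136. ]
stick w2 None
glass top0 [561.  122.2  30.5  64.4 225. ]
glass t2 [560.9 121.2  30.9 441.5 218. ]
glass w1 [528.9 105.2  93.5  63.9 455. ]
glass w2 [569.5 118.4  40.2  63.7 553. ]
red top0 [672.2   4.1  30.2  87.5 180. ]
red t2 [671.7   3.4  30.6  87.5 195. ]
red w1 None
red w2 None
black top0 [429.6 103.1  20.8 108.  337. ]
black t2 [429.4 102.9  20.8 439.5 363. ]
black w1 [436.9 118.6  35.4 473.6 787. ]
black w2 [ 437.6   94.1   33.6  106.6 1076. ]

[... 765 characters left out ...]
(0.0237))
white t0 (((503.3739013671875, 280.2237854003906), (210.4307403564453, 88.1617660522461), 27.4415283203125), array([0.63 , 0.348, 0.029]), np.float64(0.0278))
blue top0 (((nan, nan), (0.0, 0.0), 0.0), array([ 0.566, -0.342,  0.03 ]), np.float64(0.029))
blue t2 (((477.0989990234375, -331.3193359375), (93.26445770263672, 174.82733154296875), 72.39791870117188), array([ 0.566, -0.342,  0.03 ]), np.float64(0.029))
blue w0 (((493.65948486328125, -328.1402282714844), (83.89442443847656, 199.41539001464844), 75.59229278564453), None, np.float64(0.0296))
blue w1 (((489.56390380859375, -330.0016174316406), (89.82511138916016, 199.77565002441406), 70.54708862304688), None, np.float64(0.029))
```

View pics/crop.png

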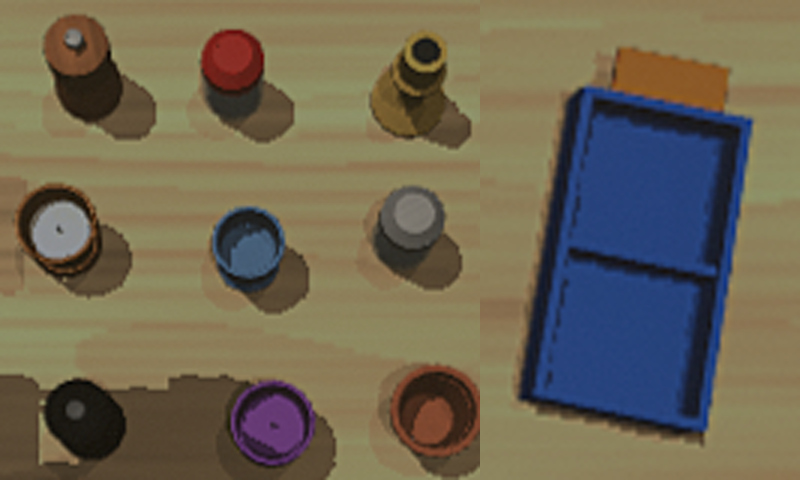

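The crop confirms it. In the left panel the amber glass with the white candle is at (60,225), the purple one is at (272,423), and the wood mill, steel shaker, egg cup and candlestick are as listed. The right panel is the chosen blue tray with its tab at the far end. The depth edges are smeared, so I'll refit with tighter, more robust models.

```bash
cat >>h.py <<'E'
from scipy.optimize import minimize
def clean(g,t=.006):
    d=g[1].copy(); k=np.ones((3,3)); 
    d[(cv2.dilate(g[1],k)-cv2.erode(g[1],k))>t]=0; return d
def measure(g,name,c=None):
    """(x, y, top z) mm: hollow things by a robust ring fit on the rim, others by the midrange of the cleaned top"""
    x,y,lo,hi,r=OBJ[name]
    if c is not None: x,y=c
    ring=name in("egg","glass","purple","pot")
    P=world(g[1] if ring else clean(g,.012),*g[2:])*1000
    top={"egg":65,"glass":62,"purple":62,"pot":58,"wood":92,"black":92,"shaker":80,"red":80,"stick":105}[name]
    near=np.hypot(P[...,0]-x*1000,P[...,1]-y*1000)<42
    w=P[near&(P[...,2]>top-(4 if ring else 12))&(P[...,2]<top+(5 if ring else 8))]
    if len(w)<8: return None
    if ring:
        f=lambda q:np.minimum(np.maximum(abs(np.hypot(w[:,0]-q[0],w[:,1]-q[1])-(r-2))-2,0),6).mean()
        s=min((minimize(f,w[:,:2].mean(0)+[i,j],method="Nelder-Mead") for i in(-5,5) for j in(-5,5)),key=lambda s:s.fun); q=s.x; e=s.fun
    else:
        a,b=np.percentile(w[:,:2],[2,98],axis=0); q=(a+b)/2; e=(b-a)/2
    return np.round(q,1),np.round(e,1),np.median(w[:,2]).round(1),len(w)
def tray(g,guess,n):
    """robust fit of the rim walls: x,y mm, yaw deg"""
    P=world(*g[1:])*1000; x0,y0,a0=guess
    w=P[(np.hypot(P[...,0]-x0,P[...,1]-y0)<(145 if n==3 else 105))&(P[...,2]>26)&(P[...,2]<35)]
    hx=(77*n+5)/2-2.5; hy=40.
    def f(q):
        a=np.radians(q[2]); u=(w[:,0]-q[0])*np.cos(a)+(w[:,1]-q[1])*np.sin(a); v=-(w[:,0]-q[0])*np.sin(a)+(w[:,1]-q[1])*np.cos(a)
        seg=lambda dx,dy:np.hypot(np.maximum(dx,0),np.maximum(dy,0))
        d=[seg(abs(u)-hx,abs(v-s*hy)) for s in(1,-1)]+[seg(abs(u-c),abs(v)-hy) for c in np.linspace(-hx,hx,n+1)]
        return np.minimum(np.maximum(np.min(d,0)-2.5,0),8).mean()
    s=min((minimize(f,[x0+i,y0+j,a0+k],method="Nelder-Mead",options=dict(maxiter=600)) for i in(-6,6) for j in(-6,6) for k in(-4,4)),key=lambda s:s.fun)
    return np.round(s.x,1),round(s.fun,2),len(w),np.median(w[:,2]).round(1)
E
cat >m.py <<'E'
from h import *
L=lambda k:[v for v in np.load(f"pics/{k}.npz").values()]
F={k:L(k) for k in("t0","t2","w0","w1","w2")}
q=np.load("pics/top0.npz");F["top0"]=[q["p"],q["d"],*F["t0"][2:]]
for n in OBJ:
    print(n,*[measure(F[k],n) for k in("top0","t2","w1","w2")],sep="\n   ")
for k in("top0","w1","t0"): print("white",k,tray(F[k],(516,285,27.6),3))
for k in("top0","t2","w0","w1"): print("blue",k,tray(F[k],(482,-325,-12),2))
E
python3 m.py
```

```text
wood
   (array([665.8, 109.4]), array([17.7, 17.1]), np.float64(95.3), 251)
   (array([665.7, 109.5]), array([17.5, 17.2]), np.float64(95.3), 247)
   (array([674.8, 109.9]), array([ 9.3, 17. ]), np.float64(95.9), 139)
   (array([675.4, 111.3]), array([ 9.3, 16.8]), np.float64(95.9), 166)
shaker
   (array([ 556.8, -105.3]), array([16.1, 15.4]), np.float64(82.8), 278)
   (array([ 557. , -105.3]), array([16.2, 16.6]), np.float64(83.2), 268)
   (array([ 555.9, -103.9]), array([16.9, 16.7]), np.float64(83.0), 485)
   (array([ 556.5, -100.3]), array([16.8, 15. ]), np.float64(81.7), 760)
egg
   (array([544.5,  -0.8]), np.float64(0.0), np.float64(65.4), 123)
   (array([544.6,  -0.9]), np.float64(0.0), np.float64(65.4), 123)
   (array([544.8,  -0.6]), np.float64(0.0), np.float64(65.3), 216)
   (array([ 5.447e+02, -1.000e-01]), np.float64(0.0), np.float64(64.9), 325)
stick
   (array([ 656.8, -111.4]), array([11.5, 10.9]), np.float64(105.9), 131)
   (array([ 657. , -111.8]), array([11.3, 11.1]), np.float64(106.1), 112)
   (array([ 664.8, -111.9]), array([ 5.8, 10.3]), np.float64(106.3), 84)
   
[... 1231 characters left out ...]
. ]), np.float64(0.2), np.float64(58.0), 446)
   (array([ 436.2, -119.3]), np.float64(0.2), np.float64(57.6), 705)
white top0 (array([516.3, 285.6,  27.6]), np.float64(1.56), 1311, np.float64(29.8))
white w1 (array([516.5, 285.6,  27.5]), np.float64(0.09), 1552, np.float64(30.0))
white t0 (array([516.5, 285.7,  27.6]), np.float64(1.58), 1298, np.float64(29.8))
blue top0 (array([ 476.6, -323.7,  -11.7]), np.float64(1.86), 1109, np.float64(30.1))
blue t2 (array([ 476.5, -323.8,  -11.8]), np.float64(1.89), 1123, np.float64(29.9))
blue w0 (array([ 475.9, -323.5,  -11.9]), np.float64(1.82), 1998, np.float64(30.0))
blue w1 (array([ 475.9, -323.1,  -11.8]), np.float64(1.67), 1959, np.float64(29.7))
```

Both views agree to within about 1 mm, and heights match the text. I'll start with the wood mill.

```bash
cat >pp.py <<'E'
from h import *
def tr(c,yaw,x): a=np.radians(yaw); return c+x/1000*np.array([np.cos(a),np.sin(a)])
W=np.array([.5164,.2856]); B=np.array([.4762,-.3235]); WY,BY=27.6,-11.8
# item: xy, grasp height above underside, grasp angle, place xy, place angle, diameter mm
JOB=dict(wood=((.6657,.1094),.079,135,tr(W,WY,77),WY+90,42),
 shaker=((.5568,-.105),.060,135,tr(W,WY,0),WY+90,42),
 egg=((.5446,-.0008),.048,135,tr(W,WY,-77),WY+90,46),
 stick=((.6569,-.1115),.088,135,tr(B,BY,38.5),BY+90,28),
 glass=((.5577,.1246),.049,135,tr(B,BY,-38.5),BY+90,53))
def line(xy,z,a=None,s=.3): robot.servo_line([xy[0],xy[1],z],None if a is None else down(a),speed=s)
def run(name):
    xy,h,a,pxy,pa,dia=JOB[name]; t=h-.019; hi=.125+t
    z=max(hi,.2); p=robot.read_position()
    if p[2]<z: line(p[:2],z)
    robot.servo_line([xy[0],xy[1],z],down(a),speed=.3)
    robot.move_gripper(min(1,(dia+28)/88))
    line(xy,t+.02,s=.15); line(xy,t,s=.05)
    robot.move_gripper(0); w=robot.read_grip_width()*88
    print(name,"width",round(w,1),"pads",np.round(robot.read_finger_force(),1))
    if w<dia-8: robot.move_gripper(1); print("MISSED"); return
    line(xy,t+.03,s=.05); line(xy,hi,s=.2)
    line(pxy,hi,pa,.25); robot.dwell(.2)
    line(pxy,.04+t,s=.15); line(pxy,.009+t,s=.05); robot.dwell(.2)
    f0=robot.read_force()[2]; z=.009
    while z>.001:
        z-=.0007; line(pxy,z+t,s=.02); df=robot.read_force()[2]-f0
        if abs(df)>2.5: break
    print("contact z",round(z*1000,1),"dF",round(df,2),"grip",round(robot.read_grip_width()*88,1))
    robot.move_gripper(min(1,(w+22)/88)); robot.dwell(.2)
    line(pxy,t+.03,s=.05); line(pxy,max(hi,.2),s=.2)
    print("t",robot.read_t())
if __name__=="__main__":
    import sys; run(sys.argv[1])
E
python3 pp.py wood; python3 - <<'E'
from h import *
g=grab("top"); save("a1",g[0][60:280,100:420]); robot.read_t()
cv2.imwrite("pics/a1.png",cv2.resize(cv2.imread("pics/a1.png"),None,fx=2,fy=2))
E
```

```text
wood width 41.5 pads 30.0
contact z 4.8 dF 3.6 grip 41.6
t 15.9083
```

View pics/a1.png

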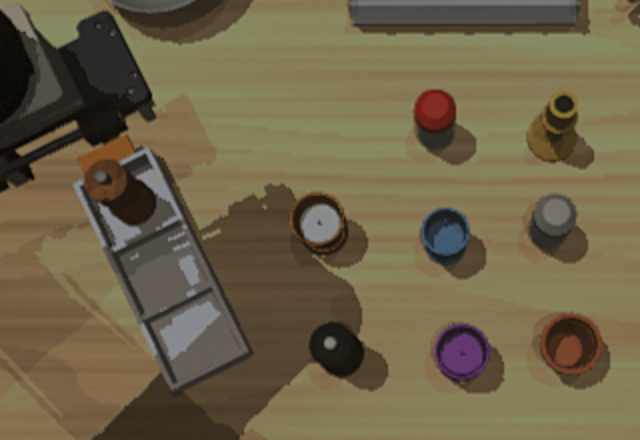

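The mill (105,180) stands in the tab compartment and nothing else has moved. On to the shaker and egg cup.

```bash
python3 pp.py shaker && python3 pp.py egg; python3 - <<'E'
from pp import *
robot.servo_line([.52,-.02,.33],down(90),speed=.35)
g=grab("top"); save("a2",cv2.resize(g[0][60:280,100:420],None,fx=2,fy=2))
print(tray(g,(516,285,27.6),3)); print(tray(g,(476,-323.5,-11.8),2))
for n in("wood","shaker","egg"): print(n,JOB[n][3])
for n in("stick","glass","red","black","purple","pot"): print(n,measure(g,n))
print(robot.read_t())
E
```

```text
shaker width 41.5 pads 30.0
contact z 4.8 dF 4.58 grip 41.1
t 29.1333
egg width 47.1 pads 30.0
contact z 4.8 dF 4.16 grip 46.9
t 41.55
(array([515.4, 285.3,  27.7]), np.float64(0.96), 462, np.float64(29.9))
(array([ 476.5, -323.7,  -11.8]), np.float64(1.87), 1112, np.float64(30.0))
wood [0.58463768 0.32127379]
shaker [0.5164 0.2856]
egg [0.44816232 0.24992621]
stick None
glass (array([557.5, 124.3]), np.float64(0.0), np.float64(62.0), 104)
red None
black (array([431.3, 103.8]), array([16.6, 17.2]), np.float64(95.5), 258)
purple (array([428. , -16.8]), np.float64(0.0), np.float64(62.3), 142)
pot (array([ 435.9, -120.8]), np.float64(0.2), np.float64(58.4), 244)
42.6333
```

View pics/a2.png

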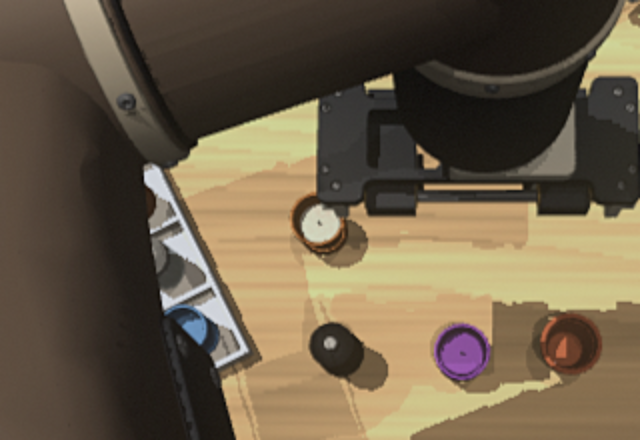

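The arm hides part of the white tray, but the shaker (170,265) and egg cup (190,330) are in their compartments, and both trays and the bystanders are unmoved. Next are the candlestick and the amber glass.

```bash
python3 pp.py stick && python3 pp.py glass; python3 - <<'E'
from pp import *
g=grab("top"); save("b1",g[0])
robot.servo_line([.45,-.33,.33],down(90),speed=.3)
g=grab("top"); save("a3",g[0]); s=grab("side"); save("s3",s[0])
cv2.imwrite("pics/m3.png",cv2.resize(np.vstack([cv2.imread("pics/a3.png"),cv2.imread("pics/s3.png")]),None,fx=.75,fy=.75))
print(tray(g,(516,285,27.6),3))
for n in("wood","shaker","egg","glass"): print(n,JOB[n][3],measure(g,n,JOB[n][3]))
for n in("red","black","purple","pot"): print(n,measure(g,n))
print(robot.read_t())
E
```

```text
stick width 31.4 pads 28.9
contact z 6.2 dF 2.66 grip 31.5
t 53.7083
glass width 52.3 pads 30.0
contact z 4.8 dF 6.01 grip 52.1
t 67.675
(array([516.1, 285.5,  27.6]), np.float64(2.06), 1269, np.float64(30.0))
wood [0.58463768 0.32127379] (array([585.3, 319.3]), array([18.6, 18.7]), np.float64(98.2), 130)
shaker [0.5164 0.2856] (array([514. , 283.4]), array([16.7, 17.2]), np.float64(84.8), 146)
egg [0.44816232 0.24992621] (array([447.9, 248.8]), np.float64(0.0), np.float64(67.2), 106)
glass [ 0.43851361 -0.3156269 ] None
red (array([660.9,   9.5]), array([15.2, 15.6]), np.float64(82.7), 253)
black (array([430.7, 102.9]), array([17.4, 16.6]), np.float64(95.4), 229)
purple (array([428.4, -16.4]), np.float64(0.0), np.float64(62.2), 144)
pot (array([ 435.9, -120.6]), np.float64(0.2), np.float64(58.3), 242)
68.4167
```

View pics/m3.png

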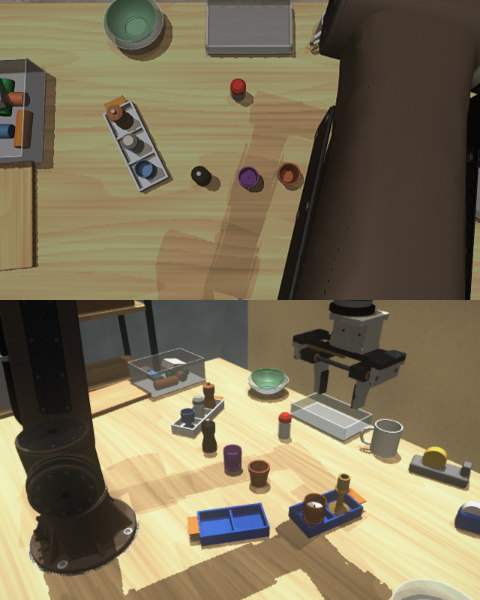

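The white kit is done, with mill, shaker and egg cup in order from the tab. The candlestick's grip width and contact height were a little off, so I'll clear the arm and look closer at the blue kit.

```bash
python3 - <<'E'
from pp import *
robot.servo_line([.55,.02,.33],down(90),speed=.35)
g=grab("top"); s=grab("side")
print(tray(g,(476,-323.5,-11.8),2))
P=world(clean(g,.012),*g[2:])*1000
for n in("stick","glass"): print(n,JOB[n][3],measure(g,n,JOB[n][3]))
m=(np.hypot(P[...,0]-514,P[...,1]+331)<40)&(P[...,2]>100); w=P[m]
print("stick top",np.percentile(w,[2,50,98],axis=0).round(1) if len(w) else None)
c=[g[0][130:280,430:540],s[0][225:325,370:500]]
save("c4",np.hstack([cv2.resize(x,(int(x.shape[1]*440/x.shape[0]),440),interpolation=cv2.INTER_CUBIC) for x in c])[:,:800])
E
```

```text
(array([ 476.6, -323.8,  -11.8]), np.float64(2.25), 1100, np.float64(30.1))
stick [ 0.51388639 -0.3313731 ] (array([ 512.4, -333.3]), array([10.6, 11.1]), np.float64(110.9), 134)
glass [ 0.43851361 -0.3156269 ] (array([ 438.1, -316.3]), np.float64(0.0), np.float64(65.1), 128)
stick top [[ 501.6 -344.3  106.2]
 [ 512.3 -332.5  111. ]
 [ 523.1 -322.3  113.9]]
```

View pics/c4.png

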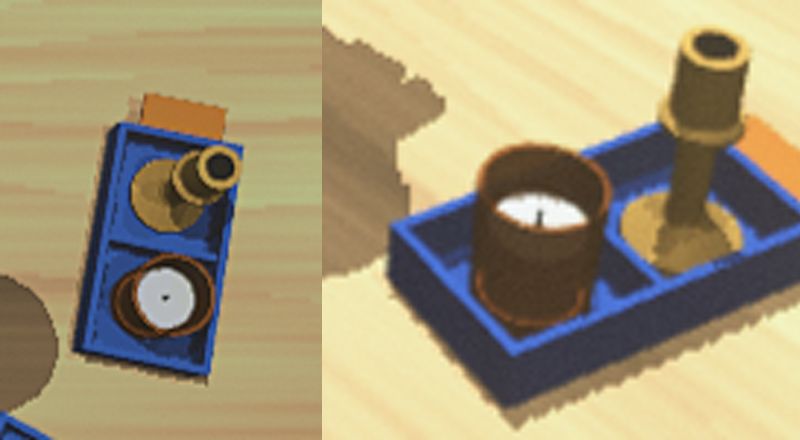

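Both blue-kit items are in place: the glass at (163,300) and the candlestick with its foot at (168,195) in the left panel. To check the candlestick is upright, I'll overlay the outline of a vertical one at the measured top position.

```bash
python3 - <<'E'
from h import *
out=[]
for n,(r0,r1,c0,c1) in dict(top=(130,280,430,540),side=(225,325,370,500)).items():
    p,d,f,cx,cy,T=grab(n); V=np.linalg.inv(T); k=440/(r1-r0)
    im=cv2.resize(p[r0:r1,c0:c1],(int((c1-c0)*k),440),interpolation=cv2.INTER_CUBIC)
    for z,r in((.11,.014),(.007,.026)):
        t=np.linspace(0,2*np.pi,60); X=np.stack([.5128+r*np.cos(t),-.3327+r*np.sin(t),0*t+z],1)@V[:3,:3].T+V[:3,3]
        uv=np.stack([(X[:,0]/X[:,2]*f+cx-c0+.5)*k,(X[:,1]/X[:,2]*f+cy-r0+.5)*k],1)
        cv2.polylines(im,[uv.astype(np.int32)],True,(0,255,0),1)
    out.append(im)
save("c5",np.hstack(out)[:,:900][:, :800])
E
```

```text
(no output)
```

View pics/c5.png

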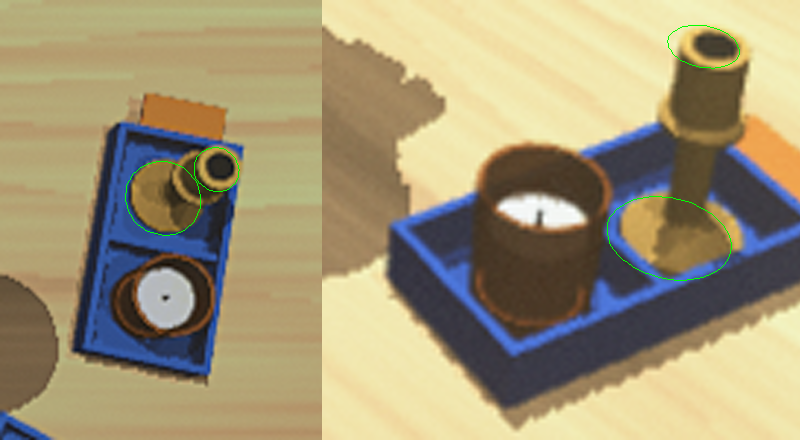

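The outline is offset equally at the foot and the top in the side view, so the candlestick stands upright. The gripper is clear of everything, so I'm handing in.

```bash
python3 -c "
from rig import robot
print(robot.read_t(),robot.job_done())"
```

```text
the job is handed in; nothing more can be done
69.8083 None
```

Both gift kits are made up in the order asked and handed in at 69.8 s of the 118 s allowed; the black mill, red-capped shaker and clay pot stayed where they stood.

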